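Open the insulated flask and hold its screw cap off

ROBOT

A 6-joint arm with a two-finger parallel gripper is mounted at the origin on a cart in front of the work surface, level with it; the furniture and walls round the work are solid. World frame = base frame: x ahead of the robot, y to its left, z up, the work surface at z = 0. Lengths are in m, angles in degrees, forces in N, time in s.
With the tool pointing down it reaches from about 0.3 to 0.75 m from the base axis. Payload 8.5 kg.
Tool frame: the origin (TCP) lies midway between the tips of the shut fingers; the grasp point (between the pads) lies 19 mm behind it; z points along the fingers, y is the line along which they close (so a half turn about z gives the same grasp; the last joint's range is limited). The gripper opens to 85 mm and grips with 20 to 120 N. Pads are 22 mm wide; open, the fingers measure 114 mm over their backs; the gripper's body (76 mm by 85 mm) begins 54 mm behind the grasp point. The pads swing forward as they close: fully open they stand 13 mm farther back than shut.
Start: joints at [54.013, 21.807, 74.336, -0, 83.858, -12.336], TCP at [0.221, 0.504, 0.231] pointing down, gripper open.
Joint ranges: [-178.18, 178.18], [-50.72, 133.34], [12.68, 142.11], [-81.47, 261.47], [9.98, 163.14], [-165.26, 165.26]. Speed limits (degrees/s): [136.94, 136.94, 180, 180, 180, 180].

INTERFACE

Orientations are given as a 3x3 rotation matrix whose columns are the frame's x, y, z axes.
In Python, from rig import env, viewer, recognise, pinpoint gives the robot as it stands.
- The arm moves only by the tool move_arm, never from a script. Its argument "plan" is text: rows parted by semicolons, each of 7 numbers parted by spaces: the shift along the tool's x, y, z in m, then the turn, a rotation vector about the tool's x, y, z in rad, then the finger opening in m, from 0 to 0.0854. A call has 1 to 12 rows; each row shifts and turns the commanded pose from where the row before left it, along the tool's axes as they then stand; what a row does not reach is not made up. A row lasts 1/8 s, in which the tool goes at most 62.5 mm and 10.7 degrees, less where a joint would pass 70% of its speed; a pose out of reach is approached as far as the arm can. A call is refused whole if a number of a shift passes 0.0625 or a number of a turn 0.188, either way. A call with a gripper value outside its range is refused whole. The fingers move at their own pace and stop on an object; "grip_force" is the grip in N (left out, the last holds). Time passes only in rows, so rows that do not move let the fingers close. It gives the time, the measured TCP pose, the force, the opening and the grip force at its end, in the units of the state.
- env.observe(): the state, without advancing time (a new reading comes with each control period).
- viewer.get_image(name): name is "scene" or "top" or "wrist"; returns (picture, depth): 400x640x3 uint8, red, green, blue; 400x640 float32, m along the optical axis (not along the pixel's ray), 0 where there is no reading.
- viewer.calibration(name): a dict with "fx", "fy", "cx", "cy" (pixels), "R" (3x3) and "t" (3): a world point X has camera coordinates R X + t. Camera axes: x right, y down, z forward; pixel columns grow to the right and rows downward; lengths in m; the calibration is good to about 2 mm. A picture is of the moment at which its call begins: read the wrist's pose just before it. calibration takes no time and is no camera call; for the wrist camera it gives the pose at the moment of the call.
- env.close_job(): hands the job in; it is judged then, once.
Trained networks look in the newest picture that a camera, given by its name, has taken for a name from the list of things; names that differ only in an ending like _2 or _b are one class to them, and where a whole thing is asked for, a point or a joint stands for the part that bears it (a point fixed in the world has none). Each returns a list of dicts, best first, with "conf" (0 to 1); they miss things now and then, are a little off and sometimes report something else, mostly with a low value. They report only what shows in the picture. A call takes as long as a camera call. They do not tell look-alikes from the thing itself.
- recognise(camera, name): "extent" ([centre column, centre row, width, height] in pixels, round what is visible of it).
- pinpoint(camera, name): "pixel" ([column, row] in pixels: a listed point, or the origin of a listed thing).
The state is a dict: "time_s": time; "q": joint angles; "qvel": joint speeds; "joint_efforts": joint torques, N m; "position": TCP position; "tool_rot": TCP orientation; "ft_force": force on the tool from outside, world axes, zero at the start; "wrist_torque": the same for the moment, N m; "grip_width": finger opening in m; "gripper_force": force on a finger pad.
Only numpy, scipy, OpenCV 4.12 (cv2) and the standard library are available. Lean on these libraries where they do the work, as an engineer would, in place of code of your own. Each camera call takes 0.05 s, during which the arm holds its last target. There are 200 camera calls.

TASK

Open the flask so that I can pour the tea in: fold its carrying handle down to the side until both arms snap into their clips, then unscrew the cap. I do not remember which way it turns, so try it both ways without forcing it, lift it straight off and finish while still holding it in the gripper, upright and a hand's breadth above the neck; leave the mug, jar and tin where they are.

Things in the scene. Friction and masses are not known exactly. Their poses are not given: they have to be found in the camera images.
- flask: Insulated steel flask, 124 mm in diameter, standing firmly on the worktop (it cannot shift or turn). Origin: centre of its underside; z up along its axis. Black shoulder from 136 to 181 mm height, above it the neck with the screw cap. The handle folds down toward its +y side; the handle's pivots lie on its -x and +x sides.
- handle_hinge (a point): Point on the flask's axis in the handle's hinge line, 150 mm above the flask's underside. The hinge line runs along the flask's x axis. The clips sit beside the shoulder, 38 mm from it to the +y side and 61 to 82 mm out along x.
- handle (a joint): Angle of the U-shaped carrying handle: 0 stands straight up over the cap, 1.57 lies level in its clips on the flask's +y side (closed); its other stop is at -0.5. Stays where it is left (friction 0.1 N m). The two sprung clips resist from about 1.35 and snap over the arms at about 1.43; this takes about 4 N at the bar.
- handle_bar (a point): Middle of the handle's cross bar: a round black grip 12 mm thick and 84 mm long, parallel to the flask's x axis, 118 mm from the hinge line. At angle 0 it is 268 mm above the worktop, 33 mm above the cap's top; at 1.57 it is 150 mm up and 50 mm clear of the flask's side. The arms are steel wire 8 mm thick, 140 mm apart.
- cap: Round black screw cap, 50 mm high, 0.09 kg: a skirt 61 mm in diameter and 22 mm high, on it a fluted round knob 50 mm in diameter and 27 mm high, to be gripped. Origin: centre of its underside, 184.5 mm above the flask's underside when closed (top at 234.5 mm); z up.
- cap_knob (a point): Middle of the cap's knob on its axis, 36 mm above the cap's underside. A seal makes the cap stiff to turn (about 0.3 N m). Its thread, hidden, is right-handed (opens anticlockwise from above) or left-handed (opens clockwise), not known beforehand. The wrong way it stops dead within 0.15 rad; the right way it lifts straight off once turned 0.9 to 2.2 rad from closed (farther it catches again).
- mug: White mug, 78 mm in diameter, 110 mm long over its handle, 97 mm high, to the left. Origin: centre of its underside. To be left alone.
- honey_jar: Glass jar with a red screw lid, 65 mm in diameter, 100 mm high, to the right. Origin: centre of its underside. To be left alone.
- tin: Small food tin, 57 mm in diameter, 72 mm high, behind the flask to the right. Origin: centre of its underside. To be left alone.
Mind the look-alikes: they are no part of the job. Of the things that look like the cap, the smaller one is meant.

How it is judged (in metres and radians):
On the way:
1. the handle has been folded down and snapped into its clips (value of joint handle above 1.5 rad), for 0.2 s.
At the end, for the whole second after the job is handed in: The handle lies in its clips (angle over 1.5 rad) and the gripper holds the cap still and upright (within 0.25 rad), its underside 46 to 176 mm above its closed height and within 60 mm of the flask's axis, touching the flask nowhere (value of joint handle above 1.5 rad and z of cap in the frame of flask between 0.23 and 0.36 m and horizontal distance between cap and flask below 0.06 m and angle between cap's own z axis and vertical below 0.25 rad and contact force between the fingers and cap above 3 N and contact force between cap and flask below 0.1 N and linear speed of cap below 0.03 m/s); the arm keeps its last pose, push and grip.
It fails at once if the cap was forced: pushed or wrenched with more than 120 N (contact force between cap and flask above 120 N).
It fails at once if the mug, the jar or the tin was shifted by more than 3 cm (distance of any of mug, honey_jar, tin from where it was at the start of the episode above 0.03 m).
It also fails if it takes over 58 s, if anything falls off the work surface, if the arm or the gripper's body presses on something with over 40 N, if the wrist force passes 120 N, or if a joint passes its speed limit or range.

## Working session

There is one attempt and no reset: what is moved stays moved. The work goes in short steps, Python scripts to look and compute and a tool call to move; the robot and the scene stay as the last step left them, time stands still between calls to the robot, and variables do not carry over. Pictures are saved under pics/ and viewed, at most 10 in all, crops included, and the job is handed in when it is done.

Besides the shell and the picture viewer there is one more tool, called after "Call:" as name(argument=value, ...), one argument or row to a line, values as JSON. move_arm: Moves the arm, as the interface text tells. Its arguments: {"type":"object","properties":{"plan":{"type":"string"},"grip_force":{"type":"number"}},"required":["plan"]}

```bash
mkdir -p pics; cat > h.py <<'E'
import numpy as np, cv2
from rig import env, viewer, recognise, pinpoint
def px2w(cam,u,v,d,c=None):
    c=c or viewer.calibration(cam); R=np.array(c["R"]);t=np.array(c["t"])
    p=np.array([(u-c["cx"])/c["fx"]*d,(v-c["cy"])/c["fy"]*d,d]); return R.T@(p-t)
def cloud(cam):
    im,d=viewer.get_image(cam); c=viewer.calibration(cam)
    v,u=np.mgrid[0:d.shape[0],0:d.shape[1]]
    P=np.stack([(u-c["cx"])/c["fx"]*d,(v-c["cy"])/c["fy"]*d,d],-1)
    W=(P-np.array(c["t"]))@np.array(c["R"]); W[d==0]=np.nan
    return im,d,W
E
python3 - <<'E'
from h import *
np.set_printoptions(precision=3,suppress=True)
ims=[]
for cam in ["scene","top"]:
    im,d,W=cloud(cam); np.save(f"{cam}.npy",W); ims.append(im); cv2.imwrite(f"{cam}.png",im[:,:,::-1])
    for n in ["flask","cap","cap_knob","handle_bar","handle_hinge","mug","honey_jar","tin"]:
        for r in pinpoint(cam,n)[:3]:
            u,v=r["pixel"]; print(cam,n,round(r["conf"],2),np.round(r["pixel"]),W[int(np.clip(v,0,399)),int(np.clip(u,0,639))])
    cv2.imwrite(f"pics/{cam}.png",im[:,:,::-1])
E
```

```text
scene flask 0.79 [322. 253.] [0.477 0.102 0.159]
scene cap 0.91 [322. 230.] [0.51  0.085 0.236]
scene cap 0.72 [368. 241.] [ 0.488 -0.06   0.071]
scene cap_knob 0.67 [371. 238.] [ 0.497 -0.075  0.068]
scene handle_bar 0.73 [320. 219.] [0.543 0.076 0.234]
scene handle_hinge 0.8 [323. 233.] [0.504 0.087 0.225]
scene honey_jar 0.8 [446. 212.] [ 0.49  -0.353  0.04 ]
scene tin 0.84 [377. 186.] [ 0.669 -0.188  0.043]
top flask 0.7 [309. 222.] [0.524 0.071 0.242]
top cap 0.84 [354. 229.] [ 0.507 -0.071  0.07 ]
top cap 0.67 [307. 222.] [0.521 0.077 0.232]
top cap 0.64 [311. 222.] [0.522 0.062 0.238]
top cap_knob 0.69 [355. 235.] [ 0.488 -0.075  0.073]
top cap_knob 0.53 [304. 222.] [0.524 0.084 0.268]
top handle_bar 0.66 [301. 227.] [0.507 0.089 0.268]
top handle_hinge 0.82 [306. 221.] [0.524 0.077 0.236]
top mug 0.86 [216. 216.] [0.536 0.378 0.043]
top honey_jar 0.59 [444. 232.] [ 0.501 -0.35   0.104]
```

View pics/scene.png

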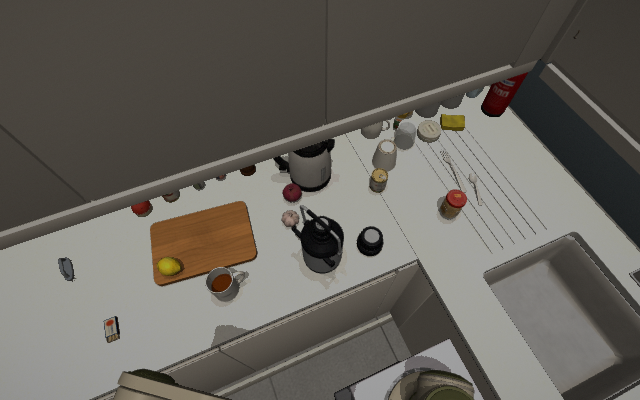

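View pics/top.png

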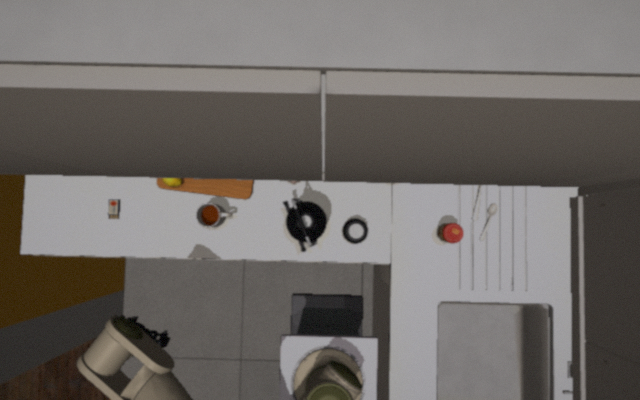

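The scene view shows the flask with its handle half up at about (320,245), the look-alike cap on the counter at (370,240), the mug at (222,283), the jar at (453,203) and the tin at (378,180). The top view shows the handle's bar from (290,203) to (303,247), left of the cap centre at (306,222).

```bash
python3 - <<'E'
from h import *
np.set_printoptions(precision=3,suppress=True)
for cam in ["scene","top"]:
    W=np.load(cam+".npy"); P=W.reshape(-1,3)
    m=(abs(P[:,0]-.52)<.16)&(abs(P[:,1]-.07)<.13)&(P[:,2]>.12)&(P[:,2]<.32); Q=P[m]
    for lo,hi in [(.12,.15),(.15,.17),(.17,.19),(.19,.21),(.21,.228),(.228,.24),(.24,.255),(.255,.285)]:
        q=Q[(Q[:,2]>=lo)&(Q[:,2]<hi)]
        if len(q): print(cam,lo,hi,len(q),q.min(0),q.max(0),q.mean(0))
    q=Q[Q[:,2]>.245]; print(q[np.argsort(q[:,0])])
    im=cv2.imread(cam+".png"); c=im[180:300,240:400] if cam=="scene" else im[180:270,260:380]
    cv2.imwrite(f"c_{cam}.png",cv2.resize(c,(640,480),interpolation=cv2.INTER_CUBIC))
a=cv2.imread("c_scene.png");b=cv2.imread("c_top.png")
cv2.imwrite("pics/crops.png",cv2.resize(np.hstack([a,b]),(800,300)))
print(viewer.calibration("top"),viewer.calibration("scene"))
E
```

```text
scene 0.12 0.15 206 [0.435 0.027 0.12 ] [0.587 0.149 0.15 ] [0.496 0.11  0.14 ]
scene 0.15 0.17 621 [0.435 0.018 0.15 ] [0.592 0.151 0.17 ] [0.509 0.09  0.162]
scene 0.17 0.19 347 [0.457 0.034 0.17 ] [0.589 0.125 0.19 ] [0.51  0.088 0.176]
scene 0.19 0.21 122 [0.456 0.05  0.19 ] [0.589 0.113 0.21 ] [0.51  0.09  0.202]
scene 0.21 0.228 69 [0.455 0.054 0.21 ] [0.587 0.115 0.228] [0.517 0.089 0.219]
scene 0.228 0.24 189 [0.455 0.054 0.228] [0.587 0.117 0.239] [0.524 0.081 0.234]
scene 0.24 0.255 12 [0.454 0.057 0.24 ] [0.585 0.117 0.254] [0.498 0.078 0.247]
scene 0.255 0.285 209 [0.455 0.059 0.255] [0.583 0.117 0.278] [0.516 0.087 0.27 ]
[[0.454 0.061 0.248]
 [0.454 0.061 0.254]
 [0.455 0.061 0.259]
 [0.455 0.058 0.249]
 [0.456 0.063 0.246]
 [0.457 0.063 0.25 ]
 [0.457 0.063 0.256]
 [0.457 0.057 0.25 ]
 [0.458 0.063 0.26 ]
 [0.458 0.06  0.258]
 [0.458 0.065 0.255]
 [0.459 0.062 0.264]
 [0.459 0.065 0.259]
 [0.459 0.059 0.26 ]
 [0.46  0.065 0.265]
 [0.461 0.061 0.265]
 [0.461 0.067 0.263]
 [0.462 0.064 0.266]
 [0.464 0.066 0.263]
 [0.464 0.063 0.266]
 [0.465 0.068 0.264]
 [0.465 0.065 0.
[... 8567 characters left out ...]
]
 [0.579 0.117 0.263]
 [0.582 0.114 0.268]
 [0.582 0.116 0.266]
 [0.582 0.111 0.263]
 [0.585 0.114 0.264]
 [0.585 0.111 0.265]
 [0.585 0.117 0.262]
 [0.585 0.109 0.251]
 [0.588 0.114 0.258]
 [0.588 0.112 0.254]]
{'fx': 471.13629132905965, 'fy': 471.13629132905965, 'cx': 319.005930176007, 'cy': 194.71513977806913, 'R': array([[ 0.023, -1.   , -0.008],
       [-0.998, -0.023, -0.067],
       [ 0.067,  0.01 , -0.998]]), 't': array([0.029, 0.615, 1.544])} {'fx': 365.8370588988825, 'fy': 365.8370588988825, 'cx': 323.46459533482727, 'cy': 198.54597371813185, 'R': array([[-0.393, -0.92 , -0.001],
       [-0.797,  0.341, -0.498],
       [ 0.458, -0.195, -0.867]]), 't': array([0.275, 0.576, 0.954])}
```

View pics/crops.png

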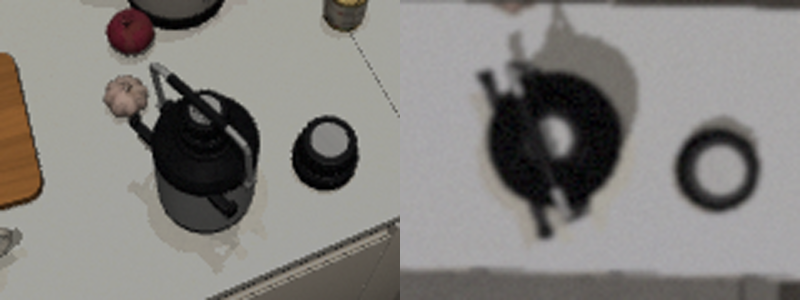

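The crops show the handle almost upright, leaning slightly left (+y). Its clip stubs stick out on the left at about (487,80) and (543,225). The look-alike, larger cap stands to the right at (718,170).

Next I work out the moves: grip the bar and lead it round its arc.

```bash
cat >> h.py <<'E'
def rel(target,ydir,s=None):
    """shift in current tool axes and turn about tool z to get TCP to target, pointing down, tool y along +-ydir"""
    s=s or env.observe(); R=np.array(s["tool_rot"]); p=np.array(s["position"])
    y=np.array([*ydir,0.]); y/=np.linalg.norm(y)
    out=[]
    for sg in (1,-1):
        Rt=np.stack([np.cross(sg*y,[0,0,-1.]),sg*y,[0,0,-1.]],1)
        out.append(cv2.Rodrigues(R.T@Rt)[0].ravel())
    print("q",np.round(s["q"],1),"pos",p.round(4),"tilt",R[:,2].round(3)); print("R",R.round(3).tolist())
    print("shift tool",(R.T@(np.array(target)-p)).round(4),"turns",out[0].round(3),out[1].round(3))
E
python3 - <<'E'
from h import *
np.set_printoptions(precision=3,suppress=True)
W=np.vstack([np.load(c+".npy").reshape(-1,3) for c in("scene","top")])
m=(abs(W[:,0]-.52)<.08)&(abs(W[:,1]-.08)<.06)&(W[:,2]>.262)&(W[:,2]<.3); Q=W[m]
k=Q[(Q[:,0]>.47)&(Q[:,0]<.57)]; f=cv2.fitLine(k[:,:2].astype(np.float32),cv2.DIST_HUBER,0,.01,.01).ravel(); print("bar",f,np.degrees(np.arctan2(f[1],f[0])),np.median(k[:,2]))
W=np.load("top.npy").reshape(-1,3)
for lo,hi in((.156,.184),(.228,.24)):
    q=W[(abs(W[:,0]-.52)<.2)&(abs(W[:,1]-.07)<.1)&(W[:,2]>lo)&(W[:,2]<hi)]; d=np.hypot(q[:,0]-.526,q[:,1]-.076); q=q[d<(.066 if lo<.2 else .032)]
    print("circle",cv2.minEnclosingCircle(q[:,:2].astype(np.float32)),q.mean(0))
rel([.521,.0875,.31],[-.383,.924])
E
```

```text
bar [0.922 0.387 0.519 0.088] 22.764929 0.2727221379488047
circle ((0.5252374410629272, 0.07824824750423431), 0.06556778401136398) [0.525 0.076 0.169]
circle ((0.5247924327850342, 0.07803021371364594), 0.025681249797344208) [0.526 0.075 0.235]
q [ 54.   21.8  74.3   0.   83.9 -12.3] pos [0.221 0.504 0.231] tilt [-0. -0. -1.]
R [[-0.916, 0.401, -0.0], [0.401, 0.916, -0.0], [0.0, -0.0, -1.0]]
shift tool [-0.442 -0.261 -0.079] turns [-0.    -0.    -0.806] [-0.     0.     2.336]
```

Call:
move_arm(
  plan="0 0 -0.04 0 0 0 0.045; 0 0 -0.039 0 0 0 0.045; -0.0442 -0.0261 0 0 0 0 0.045; -0.0442 -0.0261 0 0 0 0 0.045; -0.0442 -0.0261 0 0 0 0 0.045; -0.0442 -0.0261 0 0 0 0 0.045; -0.0442 -0.0261 0 0 0 0 0.045; -0.0442 -0.0261 0 0 0 0 0.045; -0.0442 -0.0261 0 0 0 0 0.045; -0.0442 -0.0261 0 0 0 0 0.045; -0.0442 -0.0261 0 0 0 0 0.045; -0.0442 -0.0261 0 0 0 0 0.045",
  grip_force=40,
)

```text
time_s: 2.4
position: [0.5216, 0.0858, 0.3104]
tool_rot: [[-0.916, 0.401, 0.0], [0.401, 0.916, 0.0], [-0.0, 0.0, -1.0]]
ft_force: [0.2, 0.7, 0.8]
grip_width: 0.0454
gripper_force: 0.0
```

Call:
move_arm(
  plan="0 0 0 0 0 -0.161 0.045; 0 0 0 0 0 -0.161 0.045; 0 0 0 0 0 -0.161 0.045; 0 0 0 0 0 -0.161 0.045; 0 0 0 0 0 -0.162 0.045; 0 0 0 0 0 0 0.045",
)

```text
time_s: 3.15
position: [0.5208, 0.0874, 0.3103]
tool_rot: [[-0.924, -0.382, -0.0], [-0.382, 0.924, -0.0], [0.0, -0.0, -1.0]]
ft_force: [0.3, -0.5, -0.6]
grip_width: 0.0449
gripper_force: 0.0
```

```bash
python3 - <<'E'
from h import *
np.set_printoptions(precision=3,suppress=True)
im,d,W=cloud("wrist"); cv2.imwrite("pics/w1.png",im[:,:,::-1]); np.save("w1.npy",W)
Q=W.reshape(-1,3); Q=Q[(abs(Q[:,0]-.52)<.12)&(abs(Q[:,1]-.08)<.1)]
for lo,hi in((.16,.185),(.228,.24),(.258,.28)):
    q=Q[(Q[:,2]>lo)&(Q[:,2]<hi)]
    if len(q): print(lo,len(q),q.min(0),q.max(0),q.mean(0))
rel([.5205,.0875,.249],[-.385,.923])
s=env.observe();print(s["time_s"],s["grip_width"])
E
```

```text
0.16 4770 [0.434 0.022 0.16 ] [0.59  0.151 0.185] [0.51  0.075 0.17 ]
0.228 1914 [0.454 0.054 0.228] [0.588 0.111 0.24 ] [0.525 0.075 0.235]
0.258 2591 [0.456 0.059 0.258] [0.584 0.117 0.276] [0.512 0.086 0.271]
q [  -3.3   17.    68.6   -0.    94.4 -115.7] pos [0.521 0.087 0.31 ] tilt [-0. -0. -1.]
R [[-0.925, -0.38, -0.0], [-0.38, 0.925, -0.0], [0.0, -0.0, -1.0]]
shift tool [0.    0.    0.061] turns [-0.    -0.    -0.005] [-0.     0.     3.136]
3.2 0.04522749674206077
```

View pics/w1.png

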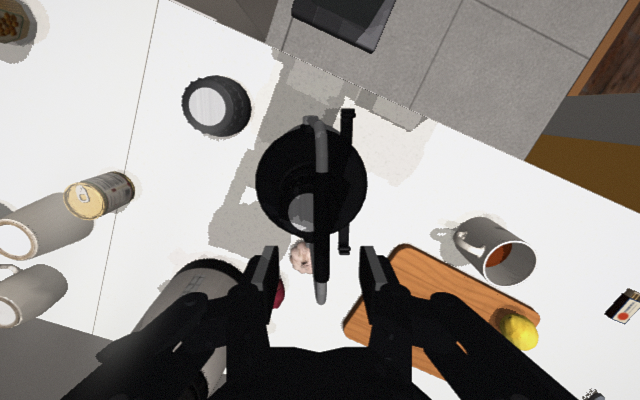

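The wrist view shows the bar (column ~322) centred between the open fingers and running at right angles to the closing line. The clips are on the mug side (column ~346), so that is the flask's +y side. I'll go down and grip.

Call:
move_arm(
  plan="0 0 0.03 0 0 0 0.045; 0 0 0.03 0 0 0 0.045; 0 0 0 0 0 0 0.045; 0 0 0 0 0 0 0; 0 0 0 0 0 0 0; 0 0 0 0 0 0 0; 0 0 0 0 0 0 0",
  grip_force=30,
)

```text
time_s: 4.08
position: [0.5213, 0.0874, 0.2517]
tool_rot: [[-0.924, -0.383, 0.003], [-0.383, 0.924, -0.0], [-0.003, -0.001, -1.0]]
ft_force: [0.0, -0.3, 5.7]
grip_width: 0.0107
gripper_force: 29.4
```

Call:
move_arm(
  plan="0 0.0171 0.003 0 0 0 0; 0 0.0168 0.0057 0 0 0 0; 0 0.0157 0.0081 0 0 0 0; 0 0.0143 0.0103 0 0 0 0; 0 0.0126 0.0124 0 0 0 0; 0 0.0107 0.0141 0 0 0 0; 0 0.0084 0.0156 0 0 0 0; 0 0.006 0.0166 0 0 0 0; 0 0 0 0 0 0 0",
)

```text
time_s: 5.2
position: [0.4811, 0.1834, 0.1631]
tool_rot: [[-0.923, -0.384, -0.002], [-0.384, 0.923, 0.003], [0.0, 0.004, -1.0]]
ft_force: [-0.3, 8.4, 1.3]
grip_width: 0.0107
gripper_force: 33.8
```

Call:
move_arm(
  plan="0 0.0026 0.0115 0 0 0 0; 0 0.0014 0.0117 0 0 0 0; 0 0.0003 0.0083 0 0 0 0; 0 0 0.003 0 0 0 0; 0 0 0 0 0 0 0; 0 0 0 0 0 0 0",
)

```text
time_s: 5.95
position: [0.479, 0.1884, 0.1289]
tool_rot: [[-0.924, -0.383, -0.002], [-0.384, 0.924, 0.006], [-0.0, 0.006, -1.0]]
ft_force: [-1.3, 18.0, -2.2]
grip_width: 0.0105
gripper_force: 34.7
```

Call:
move_arm(
  plan="0 0 0 0 0 0 0.04; 0 0 0 0 0 0 0.04; 0 0 0 0 0 0 0.04; 0 0 -0.04 0 0 0 0.04; 0 0 -0.05 0 0 0 0.04; 0 0 -0.05 0 0 0 0.04; 0 0 -0.05 0 0 0 0.075; 0 0 0 0 0 0 0.075; 0 0 0 0 0 0 0.075",
)

```text
time_s: 7.08
position: [0.4799, 0.185, 0.3191]
tool_rot: [[-0.924, -0.383, -0.001], [-0.383, 0.924, -0.0], [0.001, 0.0, -1.0]]
ft_force: [0.3, 0.7, -0.7]
grip_width: 0.075
gripper_force: 0.0
```

```bash
python3 - <<'E'
from h import *
np.set_printoptions(precision=3,suppress=True)
s=env.observe();print(s["time_s"],s["grip_width"],s["position"])
ims=[]
for c in("scene","top","wrist"):
    im,d,W=cloud(c); Q=W.reshape(-1,3); cv2.imwrite(f"pics/b_{c}.png",im[:,:,::-1])
    q=Q[(np.hypot(Q[:,0]-.525,Q[:,1]-.077)<.03)&(Q[:,2]>.230)&(Q[:,2]<.239)]
    if len(q)>5: print(c,"knob",len(q),cv2.minEnclosingCircle(q[:,:2].astype(np.float32)),q.mean(0))
    u=(Q[:,0]-.525)*.923+(Q[:,1]-.078)*.385; v=-(Q[:,0]-.525)*.385+(Q[:,1]-.078)*.923
    b=(abs(u)<.04)&(v>.1)&(v<.135)&(Q[:,2]>.1)&(Q[:,2]<.25)
    if b.sum(): print(c,"bar",b.sum(),v[b].min(),v[b].max(),np.percentile(Q[b,2],[5,50,95]))
rel([.525,.077,.29],[-.385,.923])
E
```

```text
7.075 0.07498896984365375 [0.48  0.185 0.319]
scene bar 4 0.12185215260589943 0.12363312137229472 [0.153 0.154 0.156]
top knob 203 ((0.5247020721435547, 0.07845603674650192), 0.02593930810689926) [0.525 0.079 0.235]
wrist knob 2583 ((0.5248206257820129, 0.08025432378053665), 0.02632925845682621) [0.523 0.081 0.235]
wrist bar 709 0.11447595695407894 0.12579652469134323 [0.154 0.157 0.159]
q [   7.9   15.4   69.5   -0.    95.2 -104.6] pos [0.48  0.185 0.319] tilt [-0.003 -0.    -1.   ]
R [[-0.924, -0.383, -0.003], [-0.383, 0.924, -0.0], [0.003, 0.001, -1.0]]
shift tool [-0.    -0.117  0.029] turns [ 0.001 -0.003 -0.002] [-0.004 -0.001  3.139]
```

View pics/b_wrist.png

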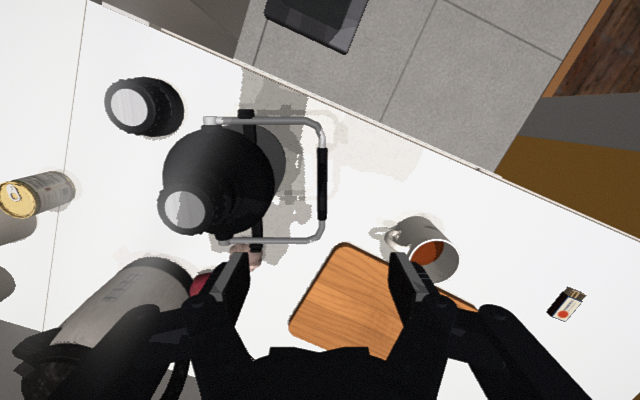

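The wrist view shows the handle lying level on the mug side with its bar at column 322 and both arms in the clips. The measured bar height is 151 mm, so it has snapped in. Now over the cap, with a quarter turn so the last joint has room both ways.

Call:
move_arm(
  plan="-0.0004 -0.0577 0 0 0 0 0.08; -0.0004 -0.0576 0 0 0 0 0.08; 0 0 0 0 0 0.175 0.08; 0 0 0 0 0 0.175 0.08; 0 0 0 0 0 0.175 0.08; 0 0 0 0 0 0.175 0.08; 0 0 0 0 0 0.175 0.08; 0 0 0 0 0 0.175 0.08; 0 0 0 0 0 0.175 0.08; 0 0 0 0 0 0.175 0.08; 0 0 0 0 0 0.175 0.08; 0 0 0 0 0 0 0.08",
)

```text
time_s: 8.72
position: [0.525, 0.079, 0.3192]
tool_rot: [[-0.381, 0.925, -0.002], [0.925, 0.381, 0.0], [0.001, -0.001, -1.0]]
ft_force: [-0.9, 0.3, -0.6]
grip_width: 0.08
gripper_force: 0.0
```

```bash
python3 - <<'E'
from h import *
np.set_printoptions(precision=3,suppress=True)
im,d,W=cloud("wrist"); Q=W.reshape(-1,3)
q=Q[(np.hypot(Q[:,0]-.525,Q[:,1]-.079)<.03)&(Q[:,2]>.230)&(Q[:,2]<.239)]
print("knob",len(q),cv2.minEnclosingCircle(q[:,:2].astype(np.float32)),q.mean(0))
rel([.5248,.079,.207],[.923,.385])
E
```

```text
knob 2550 ((0.5250735878944397, 0.08015774190425873), 0.026532284915447235) [0.524 0.082 0.235]
q [ -4.2  17.2  66.9  -0.   96.  -26.7] pos [0.525 0.079 0.319] tilt [-0.001  0.    -1.   ]
R [[-0.383, 0.924, -0.001], [0.924, 0.383, 0.0], [0.001, -0.001, -1.0]]
shift tool [ 0.    -0.     0.112] turns [-0.001 -0.001 -0.003] [-0.001  0.002  3.139]
```

Call:
move_arm(
  plan="0 0 0.04 0 0 0 0.08; 0 0 0.04 0 0 0 0.08; 0 0 0.02 0 0 0 0.08; 0 0 0.011 0 0 0 0.08; 0 0 0 0 0 0 0.08; 0 0 0 0 0 0 0.03; 0 0 0 0 0 0 0.03; 0 0 0 0 0 0 0.03; 0 0 0 0 0 0 0.03",
  grip_force=40,
)

```text
time_s: 9.9
position: [0.5254, 0.079, 0.2101]
tool_rot: [[-0.379, 0.925, 0.002], [0.925, 0.379, -0.0], [-0.001, 0.002, -1.0]]
ft_force: [-0.7, 0.3, 5.9]
grip_width: 0.0498
gripper_force: 41.0
```

```bash
python3 - <<'E'
from h import *
s=env.observe();print({k:np.round(s[k],3) for k in("time_s","q","position","ft_force","wrist_torque","grip_width","gripper_force")})
E
```

```text
{'time_s': np.float64(9.9), 'q': array([-4.2250e+00,  2.0849e+01,  7.9519e+01, -1.0000e-02,  7.9530e+01,
       -2.6525e+01]), 'position': array([0.525, 0.079, 0.21 ]), 'ft_force': array([-0.742,  0.308,  5.947]), 'wrist_torque': array([-0.029,  0.329, -0.056]), 'grip_width': np.float64(0.05), 'gripper_force': np.float64(40.978)}
```

Gripped on the 50 mm knob. I'll try it anticlockwise (tool −z) gently first.

Call:
move_arm(
  plan="0 0 0 0 0 0 0.03; 0 0 0 0 0 -0.04 0.03; 0 0 0 0 0 -0.04 0.03; 0 0 0 0 0 0 0.03",
  grip_force=50,
)

```text
time_s: 10.4
position: [0.5256, 0.079, 0.2101]
tool_rot: [[-0.453, 0.892, 0.002], [0.892, 0.453, -0.0], [-0.001, 0.002, -1.0]]
ft_force: [-0.7, 0.2, 5.5]
grip_width: 0.0492
gripper_force: 50.8
```

```bash
cat > st.py <<'E'
from h import *
s=env.observe();R=s["tool_rot"];print({k:np.round(s[k],3).tolist() for k in("time_s","q","position","ft_force","wrist_torque","grip_width","gripper_force")},np.round(np.arctan2(R[1][1],R[0][1]),3))
E
python3 st.py
```

```text
{'time_s': 10.4, 'q': [-4.226, 20.851, 79.507, -0.003, 79.513, -31.133], 'position': [0.526, 0.079, 0.21], 'ft_force': [-0.717, 0.215, 5.508], 'wrist_torque': [-0.019, 0.195, 0.052], 'grip_width': 0.049, 'gripper_force': 50.761} 0.47
```

Call:
move_arm(
  plan="0 0 0 0 0 -0.03 0.03; 0 0 0 0 0 -0.03 0.03",
)

```text
time_s: 10.65
position: [0.5257, 0.079, 0.2102]
tool_rot: [[-0.506, 0.863, 0.003], [0.863, 0.506, -0.0], [-0.002, 0.002, -1.0]]
ft_force: [-1.0, -0.7, 5.3]
grip_width: 0.0494
gripper_force: 50.8
```

```bash
python3 st.py
```

```text
{'time_s': 10.65, 'q': [-4.228, 20.847, 79.495, -0.002, 79.505, -34.593], 'position': [0.526, 0.079, 0.21], 'ft_force': [-1.009, -0.712, 5.315], 'wrist_torque': [-0.041, 0.078, -0.148], 'grip_width': 0.049, 'gripper_force': 50.757} 0.53
```

Call:
move_arm(
  plan="0 0 0 0 0 -0.03 0.03; 0 0 0 0 0 -0.02 0.03",
)

```text
time_s: 10.9
position: [0.5258, 0.0789, 0.2103]
tool_rot: [[-0.548, 0.837, 0.003], [0.837, 0.548, -0.0], [-0.002, 0.002, -1.0]]
ft_force: [-0.5, -0.1, 6.2]
grip_width: 0.0493
gripper_force: 50.8
```

```bash
python3 st.py
```

```text
{'time_s': 10.9, 'q': [-4.23, 20.847, 79.487, 0.002, 79.496, -37.446], 'position': [0.526, 0.079, 0.21], 'ft_force': [-0.487, -0.074, 6.221], 'wrist_torque': [-0.061, 0.16, -0.108], 'grip_width': 0.049, 'gripper_force': 50.756} 0.58
```

Call:
move_arm(
  plan="0 0 0 0 0 -0.05 0.03; 0 0 0 0 0 -0.05 0.03; 0 0 0 0 0 -0.05 0.03; 0 0 0 0 0 -0.05 0.03",
)

```text
time_s: 11.4
position: [0.5261, 0.0789, 0.2108]
tool_rot: [[-0.704, 0.71, 0.004], [0.71, 0.704, -0.0], [-0.003, 0.003, -1.0]]
ft_force: [-0.5, 0.1, 9.8]
grip_width: 0.0495
gripper_force: 51.0
```

```bash
python3 st.py
```

```text
{'time_s': 11.4, 'q': [-4.228, 20.818, 79.436, 0.004, 79.495, -48.958], 'position': [0.526, 0.079, 0.211], 'ft_force': [-0.477, 0.094, 9.765], 'wrist_torque': [-0.009, 0.033, -0.082], 'grip_width': 0.049, 'gripper_force': 51.03} 0.781
```

The tool is being lifted and the upward force grows with little torque, so the cap is rising on its thread: anticlockwise opens it. I'll continue, following the rise.

Call:
move_arm(
  plan="0 0 -0.0008 0 0 -0.1 0.03; 0 0 -0.0004 0 0 -0.1 0.03; 0 0 -0.0004 0 0 -0.1 0.03; 0 0 -0.0004 0 0 -0.1 0.03; 0 0 -0.0004 0 0 -0.1 0.03",
)

```text
time_s: 12.02
position: [0.5261, 0.079, 0.2131]
tool_rot: [[-0.959, 0.284, 0.004], [0.284, 0.959, -0.0], [-0.004, 0.001, -1.0]]
ft_force: [0.7, -0.2, 9.2]
grip_width: 0.0493
gripper_force: 51.0
```

```bash
python3 st.py
```

```text
{'time_s': 12.025, 'q': [-4.225, 20.716, 79.209, 0.014, 79.836, -77.705], 'position': [0.526, 0.079, 0.213], 'ft_force': [0.665, -0.219, 9.218], 'wrist_torque': [0.05, -0.047, -0.022], 'grip_width': 0.049, 'gripper_force': 50.951} 1.282
```

Call:
move_arm(
  plan="0 0 -0.0006 0 0 -0.1 0.03; 0 0 -0.0004 0 0 -0.1 0.03; 0 0 -0.0004 0 0 -0.1 0.03; 0 0 -0.0004 0 0 -0.1 0.03; 0 0 -0.0004 0 0 -0.1 0.03; 0 0 -0.0004 0 0 -0.1 0.03; 0 0 0 0 0 0 0.03",
)

```text
time_s: 12.9
position: [0.5252, 0.079, 0.2141]
tool_rot: [[-0.953, -0.303, 0.0], [-0.303, 0.953, 0.0], [-0.0, -0.0, -1.0]]
ft_force: [0.5, -0.7, -0.8]
grip_width: 0.0488
gripper_force: 51.7
```

```bash
python3 st.py
```

```text
{'time_s': 12.9, 'q': [-4.224, 20.675, 79.093, 0.003, 80.221, -111.842], 'position': [0.525, 0.079, 0.214], 'ft_force': [0.486, -0.734, -0.793], 'wrist_torque': [-0.026, 0.037, 0.011], 'grip_width': 0.049, 'gripper_force': 51.712} 1.878
```

Force is back to zero: the thread is free at about 1.5 rad. I'll lift slowly, straight up.

Call:
move_arm(
  plan="0 0 -0.003 0 0 0 0.03; 0 0 -0.005 0 0 0 0.03; 0 0 -0.005 0 0 0 0.03",
)

```text
time_s: 13.28
position: [0.5252, 0.079, 0.2275]
tool_rot: [[-0.953, -0.303, 0.0], [-0.303, 0.953, -0.0], [-0.0, -0.0, -1.0]]
ft_force: [-0.5, -1.1, -0.5]
grip_width: 0.0491
gripper_force: 51.7
```

Call:
move_arm(
  plan="0 0 -0.015 0 0 0 0.03; 0 0 -0.02 0 0 0 0.03; 0 0 -0.02 0 0 0 0.03; 0 0 -0.02 0 0 0 0.03; 0 0 -0.012 0 0 0 0.03; 0 0 0 0 0 0 0.03; 0 0 0 0 0 0 0.03; 0 0 0 0 0 0 0.03",
)

```text
time_s: 14.28
position: [0.525, 0.079, 0.3133]
tool_rot: [[-0.953, -0.303, -0.001], [-0.303, 0.953, 0.0], [0.001, 0.001, -1.0]]
ft_force: [-0.2, -0.2, -0.6]
grip_width: 0.049
gripper_force: 51.8
```

```bash
python3 st.py; python3 - <<'E'
from h import *
a,_,_=cloud("scene"); b,_,W=cloud("wrist"); Q=W.reshape(-1,3)
A=cv2.resize(a[140:320,240:420],(400,400),interpolation=cv2.INTER_CUBIC); B=cv2.resize(b,(400,250)); B=np.vstack([B,np.zeros((150,400,3),np.uint8)])
cv2.imwrite("pics/fin.png",np.hstack([A,B])[:,:,::-1])
E
```

```text
{'time_s': 14.275, 'q': [-4.228, 17.293, 67.72, -0.001, 95.07, -111.881], 'position': [0.525, 0.079, 0.313], 'ft_force': [-0.193, -0.239, -0.593], 'wrist_torque': [-0.031, -0.01, -0.032], 'grip_width': 0.049, 'gripper_force': 51.811} 1.879
```

View pics/fin.png

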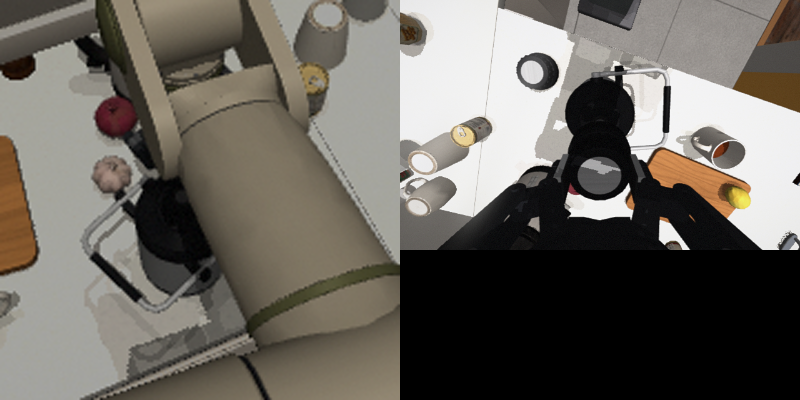

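The wrist view shows the cap held upright between the fingers at (603,178) over the neck, with the handle level in its clips at (667,110). The cap is about 103 mm above its closed height.

```bash
python3 -c "
from rig import env
print(env.close_job())"
```

```text
the job is handed in; nothing more can be done
None
```

The flask is open and the job is handed in: the handle is in its clips, the cap came off anticlockwise, and the gripper holds it upright about 10 cm above the neck; I turned it anticlockwise only, since it opened that way, and the mug, jar and tin were not touched.

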